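# Close up tips and samples against dust

### The arm

A 7-joint arm with a two-finger parallel gripper is mounted at the origin on a cart in front of the work surface, level with it; the furniture and walls round the work are solid. World frame = base frame: x ahead of the robot, y to its left, z up, the work surface at z = 0. Lengths are in m, angles in rad, forces in N, time in s.
With the tool pointing down it reaches from about 0.4 to 0.85 m from the base axis. Payload 10.4 kg.
Tool frame: the origin (TCP) lies midway between the tips of the shut fingers; the grasp point (between the pads) lies manip.pinch_z behind it (manip.pinch_z is the distance from the TCP to the grasp point, in m); z points along the fingers, y is the direction in which the jaws open and shut (so a half turn about z gives the same grasp; the last joint's range is limited). The gripper opens to 85 mm and grips with 20 to 120 N. Pads are 22 mm wide; open, the fingers measure 114 mm over their backs; the gripper's body (76 mm by 85 mm) begins 54 mm behind the grasp point. The pads swing forward as they close: fully open they stand 13 mm farther back than shut.
Start: joints at [1.284, 0.332, -0.065, 1.46, 0.022, 1.35, -0.088], TCP at [0.163, -0.603, 0.231] pointing down, gripper open.
Joint ranges: [-2.6, 2.6], [-0.5, 2.12], [-1.47, 1.34], [0.16, 2.42], [-1.27, 4.41], [0.06, 2.06], [-2.6, 2.6]. Speed limits (rad/s): [2.22, 2.22, 2.79, 2.79, 3.14, 3.14, 3.14].

### API

Orientations are given as a unit quaternion [x, y, z, w].
In Python, from workcell import manip gives the robot as it stands.
- The arm moves only by the shell command python3 -m handwheel 'ROWS' [FORCE]. ROWS is JSON, a list that holds one entry, the list of rows, each a list of 7 numbers: the shift along the tool's x, y, z in m, then the turn, a rotation vector about the tool's x, y, z in rad, then the finger opening in m, from 0 to 0.0854. In form: [[[tx, ty, tz, ax, ay, az, claw], ...]]. A call has 1 to 8 rows; each row is the pose to reach, as a shift and turn from the pose commanded when the call began, along the tool's axes at that moment; what a row does not reach only later rows make up. A row lasts 1/8 s, in which the tool goes at most 62.5 mm and 10.7 degrees, less where a joint would pass 70% of its speed; a pose out of reach is approached as far as the arm can. A call with a gripper value outside its range is refused whole. The fingers move at their own pace and stop on an object; FORCE is the grip in N (left out, the last holds). Time passes only in rows, so rows that repeat a pose let the fingers close. It gives the time, the measured TCP pose, the force and the opening at its end, in the units of the state.
- manip.get_obs(): the state, without advancing time (a new reading comes with each control period).
- manip.camera(name): name is "side" or "top"; returns the picture (400x640x3 uint8, blue, green, red); there is no depth.
- manip.calibration(name): a dict with "fx", "fy", "cx", "cy" (pixels), "k1" (the pictures are not rectified: a ray, as slopes to the right and down, at radius r is drawn at 1 + k1 r^2 times it, then the intrinsics apply), "view" (4x4, takes a point from world to camera coordinates). Camera axes: x right, y up, looking along -z (the intrinsics and any distortion apply to the point x, -y, -z); pixel columns grow to the right and rows downward; lengths in m; the calibration is good to about 2 mm. A picture is of the moment at which its call begins. calibration takes no time and is no camera call.
- manip.hand_in(): hands the job in, once; it reports no verdict.
The state is a dict: "clock": time; "joint_pos": joint angles; "joint_velocities": joint speeds; "tau": joint torques, N m; "position": TCP position; "ee_rot": TCP orientation; "ft_force": force on the tool from outside, world axes, zero at the start; "torque": the same for the moment, N m; "grip_width": opening from 0.0 (shut) to 1.0 (fully open).
Only numpy, scipy, OpenCV 4.12 (cv2) and the standard library are available. Lean on these libraries where they do the work, as an engineer would, in place of code of your own. Each camera call takes 0.05 s, during which the arm holds its last target.

### The job

Cover the open lab supplies against dust: push the lid of the blue tip box over until it is fully shut, and push the open drawer of the small sample cabinet fully home, in either order. Push gently with the fingertips (nothing needs to be gripped), and lift nothing. The jar in the drawer must stay upright, and the tip box and everything else must stay where it stands.

Things in the scene. Friction and masses are not known exactly. Their poses are not given: they have to be found in the camera images.
- tip_box: Blue pipette-tip box, loose (about 0.2 kg), with a clear hinged lid that stands open at the start; 82 (x) x 116 (y) x 66 mm high when shut. Origin: centre of its underside on the worktop. Its +x points to the hinge side (the far side, turned by the box's yaw), z up.
- tip_box_lid (a joint): Lid hinge, rad: 0 = shut, 1.83 = fully open, leaning back past upright. Starts between 1.4 and 1.8. The hinge is stiff and damped: the lid stays where it is left and does not fall shut by itself; it needs about 0.5 N at its free edge, from behind and then from above, all the way down.
- lid_hinge (a point): Middle of the lid's hinge line, on the box: 43 mm along the box's +x from its origin, 43 mm above the worktop. The hinge line runs along the box's y.
- lid_edge (a point): Middle of the lid's free outer edge, moves with the lid: 84 mm from the hinge line along the lid, 23 mm out from it (on the lid's outer face, which is the back face while it stands open and the top face when shut). The lid is a hollow clear shell, 116 mm wide and 23 mm deep; open, its edge is about 120 to 135 mm above the worktop and up to 45 mm beyond the hinge.
- sample_unit: Small white cabinet with one drawer with a grey front, fixed to the worktop, 160 (x) x 160 (y) x 100 mm high. Origin: centre of its underside; its -x side is the drawer side, z up.
- sample_unit_drawer0 (a joint): How far the drawer is pulled out, m: 0 = fully home, 0.10 = full travel. Starts between 0.055 and 0.09. It slides along the cabinet's -x as it opens, with about 1 N friction and light damping, and stays where it is left.
- sample_unit_drawer0_handle (a point): Middle of the drawer's steel bar handle, moves with the drawer: bar 11 mm thick, about 90 mm long along the cabinet's y, 62 mm above the worktop and 35 mm in front of the drawer's grey front (front 15 mm thick, 154 mm wide, from 15 to 88 mm above the worktop). With the drawer home it is 115 mm from the cabinet's origin along its -x. The bar or the front may be pushed.
- orange_jar: Jar with orange screw cap, 41 mm across, 53 tall, standing loose in the drawer (drawer floor 22 mm above the worktop). Origin: centre of its underside.
- rinse_bottle: Bystander: white plastic rinse bottle, 81 mm across, 189 mm tall, standing loose on the worktop. Origin: centre of its underside.
- beaker: Bystander: glass beaker, 76 mm across, 85 mm tall, standing loose on the worktop. Origin: centre of its underside.
- reagent_bottle: Bystander: small white bottle with screw cap, 50 mm across, 100 mm tall, standing loose on the worktop. Origin: centre of its underside.
- tube_a: Bystander: clear sample tube with green cap, 41 mm across, 94 mm tall, standing loose on the worktop. Origin: centre of its underside.
- tube_b: Bystander: a second clear sample tube with green cap, 41 mm across, 94 mm tall, standing loose on the worktop. Origin: centre of its underside.
- tape_roll: Bystander: roll of brown tape lying flat, 84 mm across, 18 mm thick, standing loose on the worktop. Origin: centre of its underside.
- mouse: Bystander: black computer mouse, 113x60x36 mm, standing loose on the worktop. Origin: centre of its underside.
Mind the look-alikes: they are no part of the job. Of the things like the orange_jar, leave any that is turquoise or white; of the rest the larger one is meant.

How it is judged:
By the outcome, as a careful person would: the job done as asked, in the order asked, and still so for the second after the job is handed in, with the robot touching nothing.
It also fails if it takes over 51 s, if anything falls off the work surface, if the arm or the gripper's body presses on something with over 40 N, if the wrist force passes 120 N, or if a joint passes its speed limit or range.

## Working session

There is one attempt and no reset: what is moved stays moved. The work goes in short steps, Python scripts to look and compute and a shell command to move; the robot and the scene stay as the last step left them, time stands still between calls to the robot, and variables do not carry over. Pictures are saved under pics/ and viewed, and the job is handed in when it is done.

```bash
mkdir -p pics; python3 - <<'E'
from workcell import manip
import cv2,numpy as np
for n in("top","side"):
    cv2.imwrite(f"pics/{n}0.png",manip.camera(n))
    c=manip.calibration(n);print(n,{k:(np.round(v,4).tolist()) for k,v in c.items()})
o=manip.get_obs();print(o, manip.pinch_z)
E
```

```text
top {'fx': 438.9749, 'fy': 438.9749, 'cx': 317.2099, 'cy': 198.4277, 'k1': -0.0618, 'view': [[0.0283, -0.9995, 0.0159, 0.0802], [0.9941, 0.0298, 0.1042, -0.4959], [-0.1046, 0.0128, 0.9944, -1.2269], [0.0, 0.0, 0.0, 1.0]]}
side {'fx': 378.9772, 'fy': 378.9772, 'cx': 315.4381, 'cy': 204.6902, 'k1': -0.0169, 'view': [[0.9999, 0.0166, 0.0027, -0.4887], [-0.0116, 0.5705, 0.8212, -0.1257], [0.0121, -0.8211, 0.5706, -1.1866], [0.0, 0.0, 0.0, 1.0]]}
{'clock': 0.1, 'joint_pos': array([ 1.28441464,  0.33281802, -0.06466535,  1.4608428 ,  0.02156188,
        1.34988099, -0.0885248 ]), 'joint_velocities': array([-0.00158311, -0.00183286,  0.00013121, -0.00240292,  0.00099227,
       -0.00050675,  0.00024032]), 'tau': array([ 1.09088767e-03, -6.26749635e+01,  4.89726174e-02, -3.92434180e+01,
        1.63611781e-02,  6.90174813e-03,  6.08659730e-05]), 'position': array([ 0.16286397, -0.60307162,  0.23059649]), 'ee_rot': array([ 9.91317900e-01,  1.31485460e-01, -9.71439308e-05, -6.20403839e-04]), 'ft_force': array([ 0.15702401, -1.15957149,  0.04123118]), 'torque': array([-0.01347527,  0.0093514 , -0.0361588 ]), 'grip_width': 1.004367980162958} 0.0187
```

View pics/top0.png

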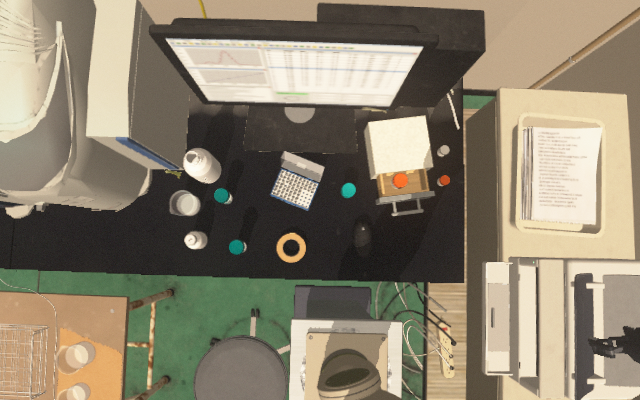

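View pics/side0.png

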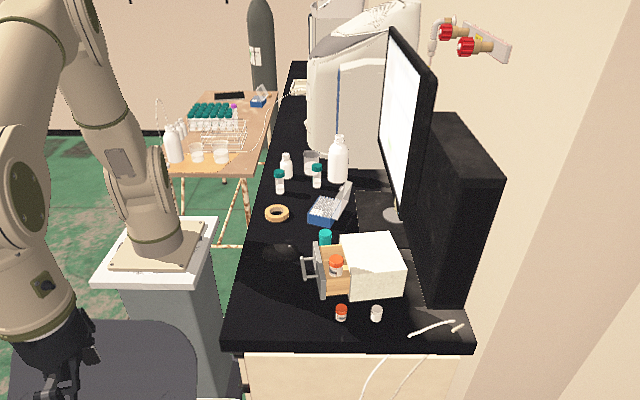

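The top view has the tip box at about (298,180), the cabinet at (398,145) with its open drawer, and the orange jar in the drawer at (400,181). There are also jars at (348,190) turquoise, (444,181) small orange and (443,151) white. The mouse is at (363,235) and the tape at (291,248). I'll enlarge both regions.

```bash
cat > h.py <<'E'
import numpy as np,cv2
from workcell import manip
def ray(n,u,v):
    c=manip.calibration(n);K=np.array([[c['fx'],0,c['cx']],[0,c['fy'],c['cy']],[0,0,1.]])
    p=cv2.undistortPoints(np.array([[[u,v]]],float),K,np.array([c['k1'],0,0,0,0.]))[0,0] 
    V=np.array(c['view']);R=V[:3,:3];o=-R.T@V[:3,3]
    return o,R.T@np.array([p[0],-p[1],-1.])
def onz(n,u,v,z):
    o,d=ray(n,u,v);return o+d*(z-o[2])/d[2]
def proj(n,P):
    c=manip.calibration(n);V=np.array(c['view']);q=V[:3,:3]@np.array(P)+V[:3,3]
    x,y=q[0]/-q[2],-q[1]/-q[2];s=1+c['k1']*(x*x+y*y);return np.array([c['fx']*x*s+c['cx'],c['fy']*y*s+c['cy']])
def tri(a,b):
    o1,d1=ray("top",*a);o2,d2=ray("side",*b)
    A=np.stack([d1,-d2],1);s=np.linalg.lstsq(A,o2-o1,rcond=None)[0]
    p,q=o1+s[0]*d1,o2+s[1]*d2;return (p+q)/2,np.linalg.norm(p-q)
E
python3 - <<'E'
import cv2
t=cv2.imread("pics/top0.png");s=cv2.imread("pics/side0.png")
a=cv2.resize(t[135:225,255:345],None,fx=6,fy=6,interpolation=cv2.INTER_CUBIC)
cv2.imwrite("pics/c1.png",a)
cv2.imwrite("pics/c2.png",cv2.resize(t[105:225,345:465],None,fx=5,fy=5,interpolation=cv2.INTER_CUBIC))
cv2.imwrite("pics/c3.png",cv2.resize(s[170:330,260:420],None,fx=3.75,fy=3.75,interpolation=cv2.INTER_CUBIC))
E
```

```text
(no output)
```

View pics/c1.png

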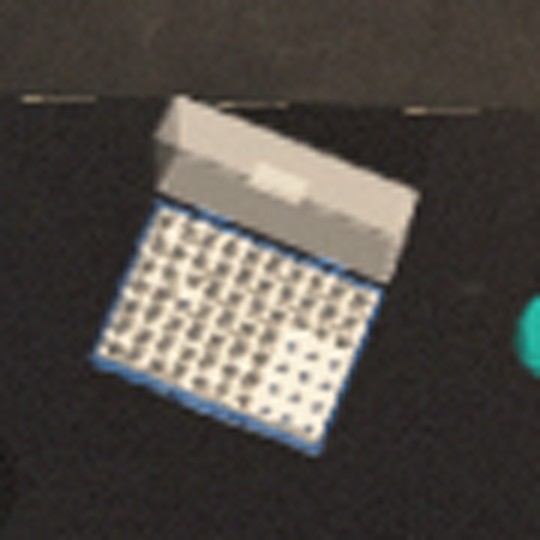

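View pics/c2.png

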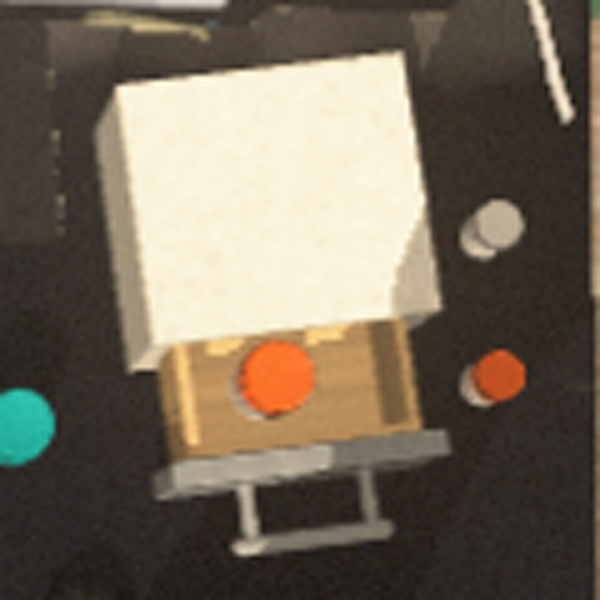

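View pics/c3.png

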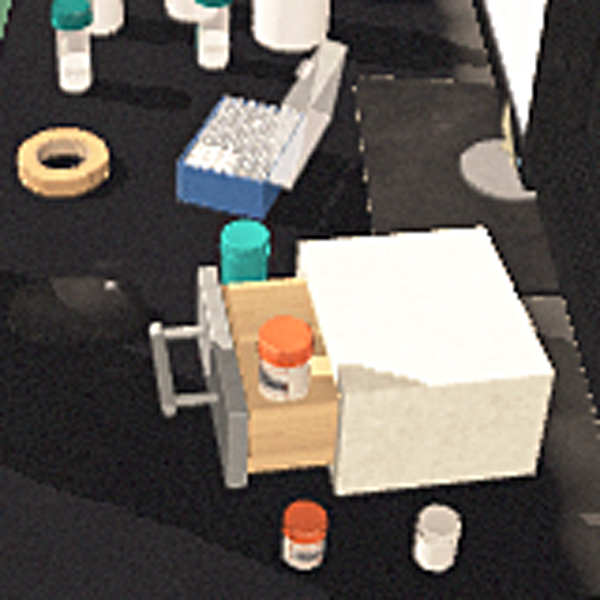

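The larger orange-capped jar stands in the drawer at top (400,181). The small orange one at (444,181), the turquoise one at (348,190) and the white one at (443,151) are look-alikes to leave alone. Next I'll measure positions.

```bash
python3 - <<'E'
from h import *
c1=lambda u,v:(255+u/6-.42,135+v/6-.42)
c2=lambda u,v:(345+u/5-.4,105+v/5-.4)
c3=lambda u,v:(260+u/3.75-.37,170+v/3.75-.37)
np.set_printoptions(precision=4,suppress=True)
print("rim corners z=.043 FL,FR,BR,BL")
C=[onz("top",*c1(*p),.043) for p in((95,358),(320,445),(383,290),(155,203))]
for p in C:print(p)
print([np.linalg.norm(C[i]-C[(i+1)%4]) for i in range(4)])
e=C[2]-C[3]; print("yaw from back",np.degrees(np.arctan2(e[0],-e[1])), "front",np.degrees(np.arctan2((C[1]-C[0])[0],-(C[1]-C[0])[1])))
print("lid edge z=.125",[onz("top",*c1(*p),.125) for p in((178,97),(418,190))])
print("lid tri R", tri(c1(418,190),c3(325,148)),"topL",tri(c1(178,97),c3(345,45)))
print("handle z=.068",[onz("top",*c2(*p),.066) for p in((238,547),(390,528))])
H=[onz("top",*c2(*p),.1) for p in((118,88),(400,52),(437,308),(130,370))]
print("cab top",H,[np.linalg.norm(H[i]-H[(i+1)%4]) for i in range(4)])
print("front outer top edge z=.088",[onz("top",*c2(*p),.088) for p in((158,487),(450,435),(158,487),(450,455))])
print("jar cap",onz("top",*c2(277,375),.075))
for n,p,z in(("turq",(348,190),.053),("tape",(291,248),.018),("mouse",(363,235),.03),("tubea",(222,196),.09),("monitorbase",(298,114),.02),("white",(443,151),.05)):
  print(n,onz("top",*p,z))
o=manip.get_obs()
from scipy.spatial.transform import Rotation as R
print(R.from_quat(o['ee_rot']).as_matrix())
E
```

```text
rim corners z=.043 FL,FR,BR,BL
[0.4994 0.2267 0.043 ]
[0.4616 0.1201 0.043 ]
[0.5356 0.0927 0.043 ]
[0.5738 0.2014 0.043 ]
[np.float64(0.11312298700251873), np.float64(0.07888763942817274), np.float64(0.11518490079020637), np.float64(0.07859019125469084)]
yaw from back -19.342651139827552 front -19.489219490272863
lid edge z=.125 [array([0.6074, 0.1869, 0.125 ]), array([0.569 , 0.0797, 0.125 ])]
lid tri R (array([0.5801, 0.0789, 0.0887]), np.float64(0.008867366111464577)) topL (array([0.6066, 0.1869, 0.1255]), np.float64(0.0015129018287420675))
handle z=.068 [array([ 0.4521, -0.1131,  0.066 ]), array([ 0.465 , -0.1979,  0.066 ])]
cab top [array([ 0.6999, -0.0383,  0.1   ]), array([ 0.7261, -0.1946,  0.1   ]), array([ 0.5832, -0.2148,  0.1   ]), array([ 0.5437, -0.0471,  0.1   ])] [np.float64(0.1584191142246341), np.float64(0.1443731758933037), np.float64(0.17223555240727356), np.float64(0.15647959864126348)]
front outer top edge z=.088 [array([ 0.4818, -0.065 ,  0.088 ]), array([ 0.5152, -0.2253,  0.088 ]), array([ 0.4818, -0.065 ,  0.088 ]), array([ 0.5041, -0.2253,  0.088 ])]
jar cap [ 0.5473 -0.1322  0.075 ]
turq [0.5167 0.0095 0.053 ]
tape [0.3506 0.1648 0.018 ]
mouse [ 0.3929 -0.0376  0.03  ]
tubea [0.4854 0.353  0.09  ]
monitorbase [0.7407 0.1578 0.02  ]
white [ 0.6378 -0.2606  0.05  ]
[[ 0.9654  0.2607 -0.0004]
 [ 0.2607 -0.9654  0.0012]
 [-0.     -0.0013 -1.    ]]
```

```bash
python3 - <<'E'
from h import *
import cv2
np.set_printoptions(precision=4,suppress=True)
# monitor: right-bottom / right-top outer corners near -y side (top view right) vs side view near edge
print("bot",tri((422,104),(408,228)),"top",tri((437,34),(390,28)))
for z in(.08,.1,.15,.3,.4): print(z,onz("top",300,106,z))
t=cv2.imread("pics/top0.png");s=cv2.imread("pics/side0.png")
cv2.imwrite("pics/c4.png",cv2.resize(s[10:250,350:520],None,fx=2.5,fy=2.5,interpolation=cv2.INTER_CUBIC))
cv2.imwrite("pics/c5.png",cv2.resize(t[0:160,140:500],None,fx=2.2,fy=2.2,interpolation=cv2.INTER_CUBIC))
E
```

```text
bot (array([ 0.7198, -0.1603,  0.2055]), np.float64(0.0035706551417026633)) top (array([ 0.6574, -0.0662,  0.6508]), np.float64(0.04338973820759601))
0.08 [0.7458 0.1507 0.08  ]
0.1 [0.7394 0.1501 0.1   ]
0.15 [0.7233 0.1484 0.15  ]
0.3 [0.675  0.1433 0.3   ]
0.4 [0.6427 0.14   0.4   ]
```

View pics/c4.png

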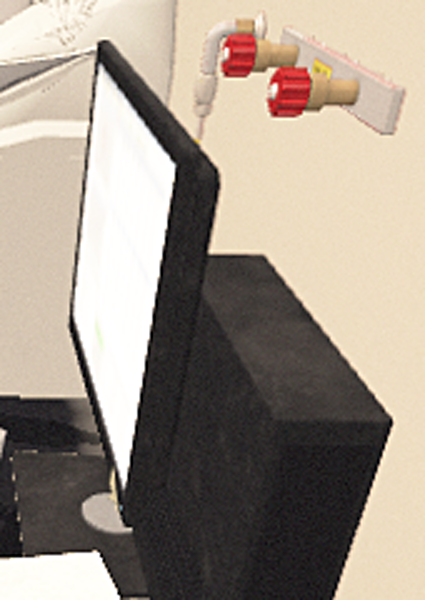

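View pics/c5.png

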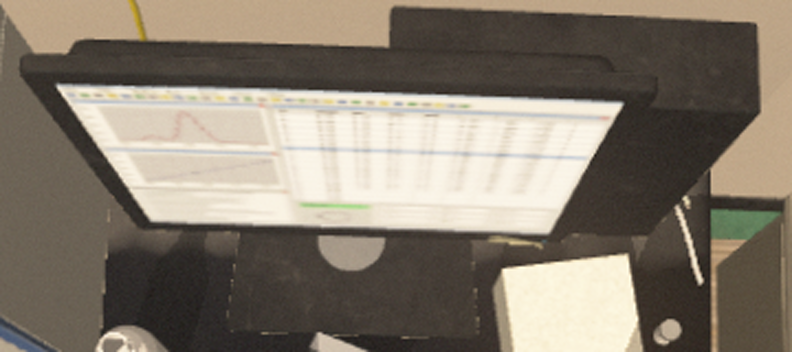

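```bash
python3 - <<'E'
from h import *
np.set_printoptions(precision=4,suppress=True)
t=lambda u,v:(140+u/2.2,v/2.2); s=lambda u,v:(350+u/2.5,10+v/2.5)
print("bot R",tri(t(557,236),s(122,517)),"top R",tri(t(654,100),s(180,163)))
print("bot L",tri(t(143,230),s(72,322)),"top L",tri(t(22,60),s(100,45)))
c2=lambda u,v:(345+u/5-.4,105+v/5-.4)
H=[onz("top",*c2(*p),.1) for p in((118,88),(400,52),(437,308),(155,343))]
print(H)
E
```

```text
bot R (array([ 0.7125, -0.0904,  0.1881]), np.float64(0.006699265254930111)) top R (array([ 0.709 , -0.0983,  0.5569]), np.float64(0.00024471763386946357))
bot L (array([0.7116, 0.3895, 0.1865]), np.float64(0.006350664976333677)) top L (array([0.7179, 0.3954, 0.564 ]), np.float64(0.007968495758742877))
[array([ 0.6999, -0.0383,  0.1   ]), array([ 0.7261, -0.1946,  0.1   ]), array([ 0.5832, -0.2148,  0.1   ]), array([ 0.5589, -0.0605,  0.1   ])]
```

Measurements, checked against the given sizes:

| Item | Measured |
|---|---|
| Drawer handle | (0.459, -0.156), yaw about 9°, open about 62 mm |
| Box centre | (0.518, 0.160), yaw -19.5° |
| Box rim | 115 x 79 mm, which fits |
| Lid edge | (0.588, 0.133, 0.125), q about 1.69 |
| Monitor face | x about 0.71, above z 0.19 |

I'll do the drawer first.

```bash
python3 -m handwheel '[[[0.04,-0.04,0,0,0,0.012,0],[0.08,-0.08,0,0,0,0.025,0],[0.12,-0.12,0,0,0,0.037,0],[0.16,-0.16,0,0,0,0.05,0],[0.20,-0.20,0,0,0,0.062,0],[0.24,-0.24,0,0,0,0.075,0],[0.28,-0.28,0,0,0,0.09,0],[0.32,-0.32,0,0,0,0.10,0]]]' 20
python3 - <<'E'
from h import *
from scipy.spatial.transform import Rotation as R
o=manip.get_obs();M=R.from_quat(o['ee_rot']).as_matrix();print(M.round(3),o['position'],np.degrees(np.arctan2(M[1,0],M[0,0])))
print("to A",M.T@(np.array([.414,-.163,.05])-o['position']))
E
```

```text
clock: 1.1
position: [0.3889, -0.2093, 0.2312]
ee_rot: [0.997, 0.082, -0.0, 0.0]
ft_force: [0.5, -0.4, -0.3]
grip_width: -0.001
[[ 0.987  0.163 -0.   ]
 [ 0.163 -0.987 -0.   ]
 [-0.     0.    -1.   ]] [ 0.38892572 -0.20928498  0.23123366] 9.353678107375636
to A [ 0.03228597 -0.04166244  0.181214  ]
```

```bash
python3 -m handwheel '[[[0.015,-0.02,0.04,0,0,0,0],[0.03,-0.042,0.08,0,0,0,0],[0.03,-0.042,0.12,0,0,0,0],[0.03,-0.042,0.16,0,0,0,0],[0.03,-0.042,0.182,0,0,0,0],[0.03,-0.042,0.182,0,0,0,0]]]'
python3 - <<'E'
from h import *
import cv2
t=manip.camera("top");s=manip.camera("side")
a=cv2.resize(t[105:265,305:465],(400,400),interpolation=cv2.INTER_CUBIC);b=cv2.resize(s[190:350,240:400],(400,400),interpolation=cv2.INTER_CUBIC)
cv2.imwrite("pics/d1.png",np.hstack([a,b]))
E
```

```text
clock: 1.85
position: [0.4099, -0.1641, 0.0479]
ee_rot: [0.997, 0.082, -0.001, -0.001]
ft_force: [0.4, 0.3, -0.4]
grip_width: 0.004
```

View pics/d1.png

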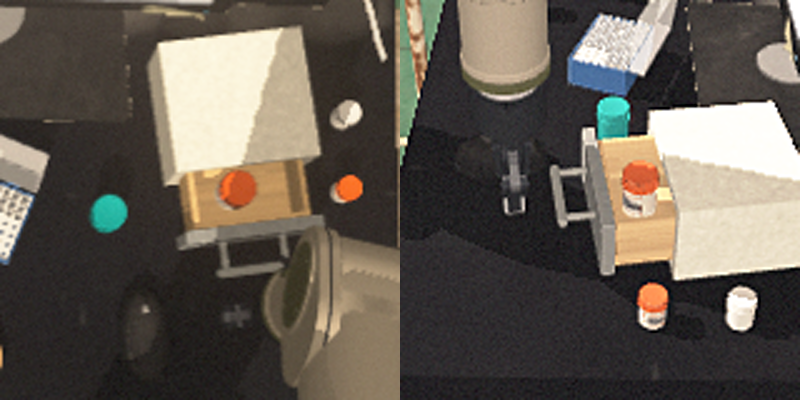

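The shut fingers (left view about (236,316)) stand in front of the middle of the handle, and the drawer and jar have not moved. Now I push.

```bash
python3 -m handwheel '[[[0.012,0,0,0,0,0,0],[0.022,0,0,0,0,0,0],[0.028,0,0,0,0,0,0],[0.033,0,0,0,0,0,0],[0.038,0,0,0,0,0,0],[0.043,0,0,0,0,0,0],[0.048,0,0,0,0,0,0],[0.053,0,0,0,0,0,0]]]'
python3 -m handwheel '[[[0.005,0,0,0,0,0,0],[0.01,0,0,0,0,0,0],[0.015,0,0,0,0,0,0],[0.02,0,0,0,0,0,0],[0.025,0,0,0,0,0,0],[0.029,0,0,0,0,0,0],[0.032,0,0,0,0,0,0],[0.034,0,0,0,0,0,0]]]'
python3 - <<'E'
from h import *
import cv2
t=manip.camera("top");s=manip.camera("side")
a=cv2.resize(t[105:265,305:465],(400,400),interpolation=cv2.INTER_CUBIC);b=cv2.resize(s[190:350,240:400],(400,400),interpolation=cv2.INTER_CUBIC)
cv2.imwrite("pics/d2.png",np.hstack([a,b]))
E
```

```text
clock: 2.95
position: [0.4638, -0.1561, 0.0493]
ee_rot: [0.997, 0.082, -0.0, 0.0]
ft_force: [-1.0, -0.2, 0.4]
grip_width: -0.001
clock: 3.95
position: [0.4972, -0.1504, 0.0493]
ee_rot: [0.997, 0.082, 0.0, 0.0]
ft_force: [-1.3, -1.2, -0.5]
grip_width: 0.002
```

View pics/d2.png

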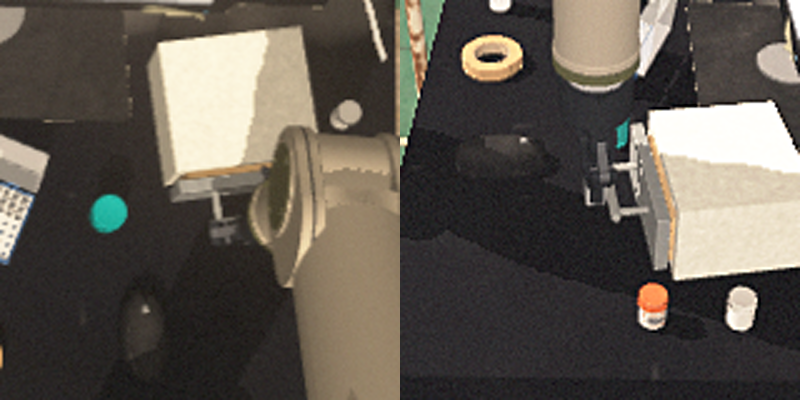

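The drawer is nearly shut, with a narrow wood strip still showing at (660,190) in the side half. I'll go on slowly until the force rises.

```bash
python3 -m handwheel '[[[0.002,0,0,0,0,0,0],[0.004,0,0,0,0,0,0],[0.006,0,0,0,0,0,0],[0.007,0,0,0,0,0,0],[0.008,0,0,0,0,0,0]]]'
python3 -m handwheel '[[[0.001,0,0,0,0,0,0],[0.002,0,0,0,0,0,0]]]'
python3 -m handwheel '[[[0.001,0,0,0,0,0,0],[0.002,0,0,0,0,0,0]]]'
```

```text
clock: 4.68
position: [0.5043, -0.1493, 0.0492]
ee_rot: [0.997, 0.082, -0.001, 0.0]
ft_force: [-7.2, -0.2, 5.4]
grip_width: -0.003
clock: 4.92
position: [0.5045, -0.1494, 0.0489]
ee_rot: [0.997, 0.081, -0.003, 0.0]
ft_force: [-14.8, -0.8, 9.7]
grip_width: -0.002
clock: 5.18
position: [0.5046, -0.1494, 0.0487]
ee_rot: [0.997, 0.081, -0.005, 0.0]
ft_force: [-25.1, -0.2, 19.5]
grip_width: 0.002
```

The force rose to 25 N with no further motion, so the drawer is home. I'll back off, lift and look.

```bash
python3 -m handwheel '[[[-0.004,0,0,0,0,0,0],[-0.015,0,0,0,0,0,0],[-0.04,0,0,0,0,0,0],[-0.04,0,-0.05,0,0,0,0],[-0.04,0,-0.1,0,0,0,0],[-0.04,0,-0.15,0,0,0,0],[-0.04,-0.05,-0.18,0,0,0,0],[-0.04,-0.1,-0.18,0,0,0,0]]]'
python3 - <<'E'
from h import *
import cv2
t=manip.camera("top");s=manip.camera("side")
a=cv2.resize(t[105:265,305:465],(400,400),interpolation=cv2.INTER_CUBIC);b=cv2.resize(s[190:350,240:400],(400,400),interpolation=cv2.INTER_CUBIC)
cv2.imwrite("pics/d3.png",np.hstack([a,b]))
from scipy.spatial.transform import Rotation as R
o=manip.get_obs();M=R.from_quat(o['ee_rot']).as_matrix();print(M.round(3),o['position'],o['joint_pos'].round(2))
ps=np.radians(-19.5)
bx=np.array([np.cos(ps),np.sin(ps),0]);C=np.array([.5176,.160,0])
print("goal above",C+.115*bx, M.T@(C+.115*bx+[0,0,.23]-o['position']), "az",np.arctan2(M[1,0],M[0,0])-ps)
E
```

```text
clock: 6.18
position: [0.4541, -0.0553, 0.2318]
ee_rot: [0.997, 0.081, 0.003, 0.001]
ft_force: [-0.7, -0.1, -0.6]
grip_width: -0.001
[[ 0.985  0.17   0.002]
 [ 0.17  -0.985 -0.001]
 [ 0.002  0.001 -1.   ]] [ 0.45295883 -0.05133873  0.2302847 ] [ 0.66 -0.01 -0.64  1.86 -0.01  1.29 -1.37]
goal above [0.62600377 0.12161221 0.        ] [ 0.19992173 -0.1410234   0.00060342] az 0.5111346338987246
```

View pics/d3.png

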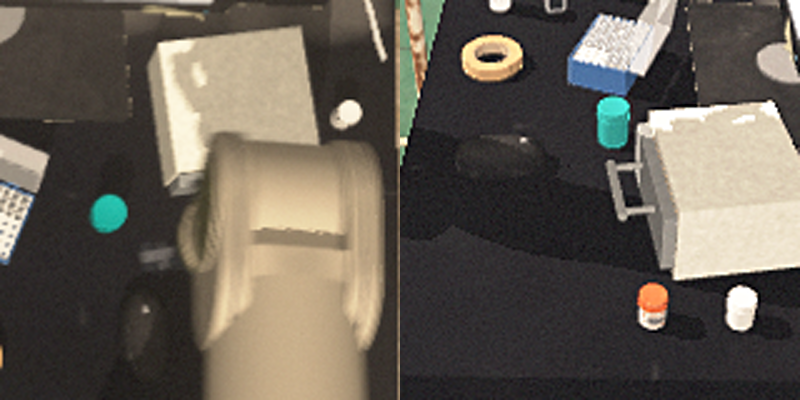

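The drawer reads as shut, and nothing near it has moved. Before going behind the lid I'll check how far the wrist reaches toward the monitor.

```bash
python3 - <<'E'
from h import *
import cv2
cv2.imwrite("pics/f1.png",manip.camera("side"));cv2.imwrite("pics/f1t.png",manip.camera("top"))
print(manip.get_obs()['position'])
E
```

```text
[ 0.45302836 -0.0560102   0.22950551]
```

View pics/f1.png

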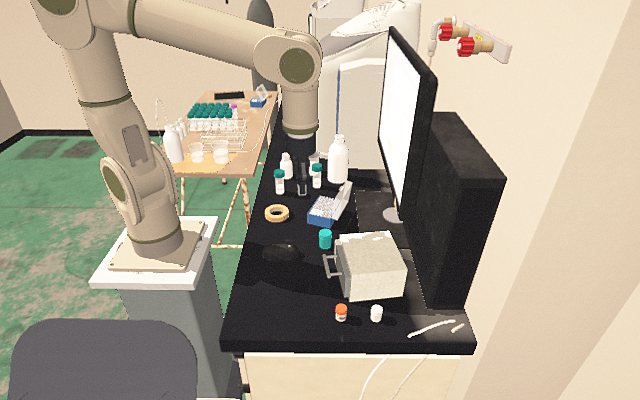

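View pics/f1t.png

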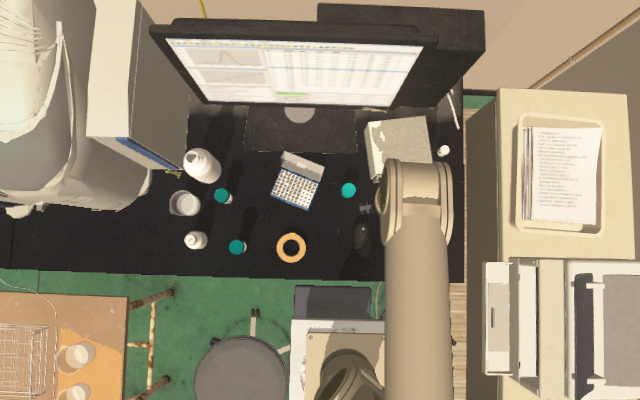

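```bash
python3 - <<'E'
from h import *
np.set_printoptions(precision=3,suppress=True)
print(ray("top",0,0)[0],ray("side",0,0)[0],proj("side",[.453,-.056,.23]),proj("top",[.453,-.056,.23]))
print(tri((418,159),(321,62)), tri((418,195),(298,62)))
for z in (.3,.4,.5,.6,.7):
  P=[.453,-.056,z];print(z,proj("side",P),proj("top",P))
E
```

```text
[0.362 0.111 1.27 ] [ 0.501 -0.895  0.782] [301.821 194.888] [381.161 208.18 ]
(array([ 0.503, -0.06 ,  0.572]), np.float64(0.005086923296875163)) (array([ 0.449, -0.061,  0.571]), np.float64(0.004757913789476822))
0.3 [301.332 171.886] [386.203 205.599]
0.4 [300.563 135.541] [394.785 201.204]
0.5 [299.698  94.394] [405.545 195.691]
0.6 [298.718  47.491] [419.427 188.572]
0.7 [297.601  -6.374] [438.008 179.032]
```

```bash
cat >> h.py <<'E'
from scipy.spatial.transform import Rotation as R
ps=np.radians(-19.5);BX=np.array([np.cos(ps),np.sin(ps),0]);BC=np.array([.5176,.160,0])
def need(bx,z,tilt,by=0.):
    o=manip.get_obs();Rm=R.from_quat(o['ee_rot'])
    y=np.array([np.sin(ps),-np.cos(ps),0])
    T=R.from_matrix(np.stack([BX,y,[0,0,-1]],1))*R.from_rotvec([0,tilt,0])
    BY=np.array([-BX[1],BX[0],0])
    return (Rm.inv().apply(BC+bx*BX+by*BY+[0,0,z]-o['position'])).round(4),(Rm.inv()*T).as_rotvec().round(4)
def box():
    o=manip.get_obs();d=o['position']-BC;return "bx %.4f by %.4f z %.4f"%(d@BX,d@[-BX[1],BX[0],0],d[2]),o['ft_force'].round(1)
E
python3 - <<'E'
from h import *
print(need(.112,.23,.2),box())
E
```

```text
(array([ 0.1973, -0.1481, -0.0005]), array([-0.0496,  0.1945,  0.5043])) ('bx 0.0112 by -0.2252 z 0.2295', array([-0.8, -0.8,  0.3]))
```

```bash
python3 -m handwheel '[[[0.02,-0.02,0,-0.006,0.024,0.063,0],[0.05,-0.04,0,-0.012,0.049,0.126,0],[0.075,-0.06,0,-0.019,0.073,0.19,0],[0.1,-0.08,0,-0.025,0.097,0.25,0],[0.125,-0.1,0,-0.031,0.12,0.315,0],[0.15,-0.12,0,-0.037,0.146,0.38,0],[0.175,-0.135,0,-0.043,0.17,0.44,0],[0.197,-0.148,0,-0.05,0.195,0.504,0]]]'
python3 - <<'E'
from h import *
import cv2
print(box());
for z in(.23,.095):print(z,need(.112,z,.2))
cv2.imwrite("pics/g1.png",manip.camera("side"));print(manip.get_obs()['joint_pos'].round(2))
E
```

```text
clock: 7.38
position: [0.6245, 0.1206, 0.2284]
ee_rot: [0.98, -0.171, 0.098, 0.017]
ft_force: [0.1, 0.6, -0.2]
grip_width: -0.001
('bx 0.1140 by -0.0014 z 0.2284', array([ 0.1,  0.6, -0.2]))
0.23 (array([-0.0016, -0.0014, -0.002 ]), array([ 0.0011,  0.0006, -0.0052]))
0.095 (array([-0.0283, -0.0014,  0.1304]), array([ 0.0011,  0.0006, -0.0052]))
[ 0.26  0.32 -0.73  1.57  0.37  1.2  -2.46]
```

View pics/g1.png

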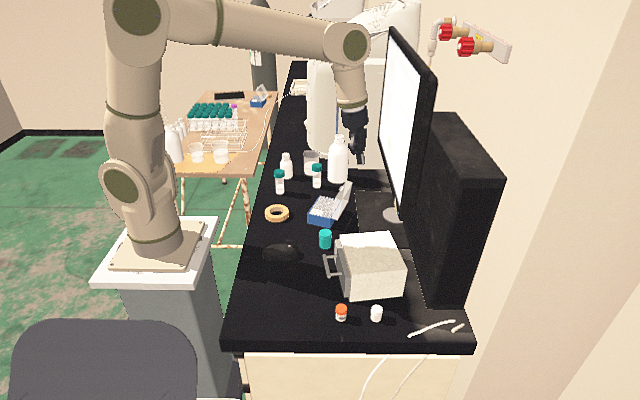

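The tool is at (358,145), behind and above the lid at (345,190), leaning back, and the wrist is clear of the monitor. Now I descend.

```bash
python3 -m handwheel '[[[-0.006,0,0.03,0,0,0,0],[-0.012,0,0.06,0,0,0,0],[-0.018,0,0.085,0,0,0,0],[-0.023,0,0.105,0,0,0,0],[-0.026,0,0.12,0,0,0,0],[-0.028,0,0.13,0,0,0,0]]]'
python3 - <<'E'
from h import *
import cv2
print(box(),need(.088,.1,.2),need(.09,.112,.2),need(.06,.112,.2))
t=manip.camera("top");s=manip.camera("side")
a=cv2.resize(t[115:215,245:345],(400,400),interpolation=cv2.INTER_CUBIC);b=cv2.resize(s[140:240,285:385],(400,400),interpolation=cv2.INTER_CUBIC)
cv2.imwrite("pics/g2.png",np.hstack([a,b]))
E
```

```text
clock: 8.18
position: [0.6219, 0.122, 0.0956]
ee_rot: [0.981, -0.169, 0.098, 0.017]
ft_force: [-0.1, -0.2, 0.2]
grip_width: 0.004
('bx 0.1110 by -0.0010 z 0.0956', array([-0.1, -0.2,  0.2])) (array([-0.0217, -0.001 , -0.0088]), array([ 0.0002,  0.0009, -0.0018])) (array([-0.0173, -0.001 , -0.0202]), array([ 0.0002,  0.0009, -0.0018])) (array([-0.0467, -0.0009, -0.0261]), array([ 0.0002,  0.0009, -0.0018]))
```

View pics/g2.png

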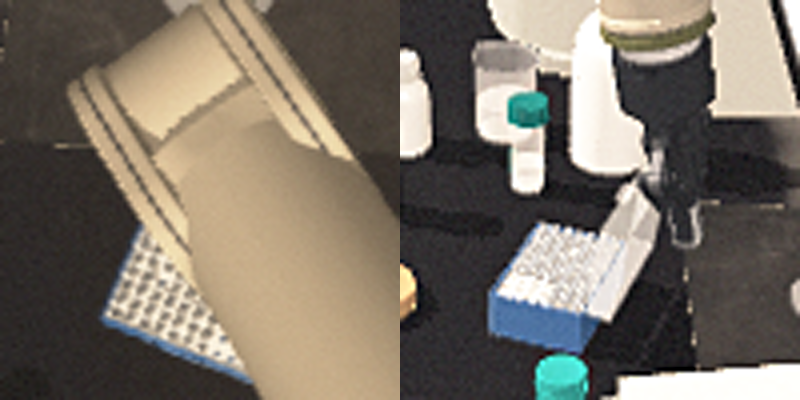

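```bash
cat >> h.py <<'E'
def lid(q,s=.077,pen=0.):
    c=np.array([.043-s*np.cos(q)+(.023-pen)*np.sin(q),.043+s*np.sin(q)+(.023-pen)*np.cos(q)])
    return need(c[0]+.0108,c[1]+.0022,.2)[0]
E
python3 - <<'E'
from h import *
print("now",box());print("pre",need(.100,.105,.2)[0],need(.095,.112,.2)[0])
for q in np.arange(1.65,.9,-.05): print(round(q,2),lid(q))
E
```

```text
now ('bx 0.1105 by -0.0010 z 0.0955', array([ 0.2, -1.2,  0.7]))
pre [-0.0085 -0.001  -0.0114] [-0.012  -0.001  -0.0193]
1.65 [-0.0223 -0.001  -0.0296]
1.6 [-0.0258 -0.0009 -0.0317]
1.55 [-0.0293 -0.0009 -0.0336]
1.5 [-0.0329 -0.0009 -0.0353]
1.45 [-0.0366 -0.0009 -0.0369]
1.4 [-0.0404 -0.0009 -0.0382]
1.35 [-0.0443 -0.0009 -0.0394]
1.3 [-0.0482 -0.0009 -0.0403]
1.25 [-0.0521 -0.0009 -0.0411]
1.2 [-0.0561 -0.0009 -0.0417]
1.15 [-0.0601 -0.0009 -0.0421]
1.1 [-0.0641 -0.0009 -0.0422]
1.05 [-0.0681 -0.0009 -0.0422]
1.0 [-0.0721 -0.0009 -0.042 ]
0.95 [-0.0761 -0.0009 -0.0415]
```

```bash
python3 -m handwheel '[[[-0.006,0,-0.008,0,0,0,0],[-0.012,0,-0.016,0,0,0,0],[-0.018,0,-0.022,0,0,0,0],[-0.022,0,-0.025,0,0,0,0],[-0.026,0,-0.028,0,0,0,0],[-0.030,0,-0.030,0,0,0,0],[-0.034,0,-0.032,0,0,0,0],[-0.038,0,-0.034,0,0,0,0]]]'
python3 - <<'E'
from h import *
import cv2
print(box())
for q in np.arange(1.45,.95,-.05): print(round(q,2),lid(q))
s=manip.camera("side")
cv2.imwrite("pics/g3.png",cv2.resize(s[140:240,285:385],(500,500),interpolation=cv2.INTER_CUBIC))
E
```

```text
clock: 9.28
position: [0.58, 0.1371, 0.1221]
ee_rot: [0.981, -0.169, 0.098, 0.017]
ft_force: [0.6, -0.8, -0.2]
grip_width: 0.003
('bx 0.0665 by -0.0007 z 0.1221', array([ 0.6, -0.8, -0.2]))
1.45 [ 0.0013 -0.0007 -0.0021]
1.4 [-0.0025 -0.0007 -0.0035]
1.35 [-0.0063 -0.0007 -0.0046]
1.3 [-0.0102 -0.0007 -0.0056]
1.25 [-0.0142 -0.0007 -0.0064]
1.2 [-0.0181 -0.0007 -0.0069]
1.15 [-0.0221 -0.0007 -0.0073]
1.1 [-0.0261 -0.0007 -0.0075]
1.05 [-0.0302 -0.0007 -0.0075]
1.0 [-0.0342 -0.0007 -0.0072]
```

View pics/g3.png

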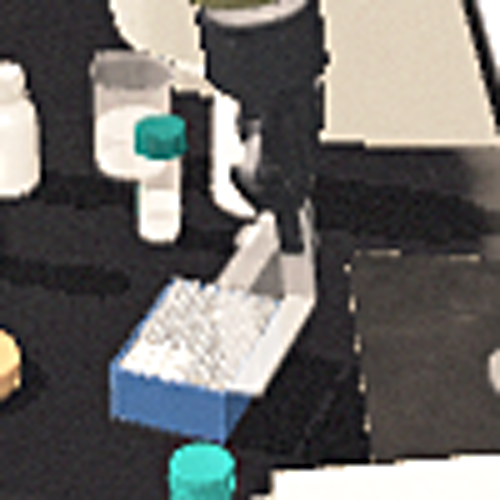

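The lid is following the fingers, and the box has not moved (its corner is still at the same side-view pixel). I'll continue.

```bash
python3 -m handwheel '[[[-0.004,-0.001,-0.003,0,0,0,0],[-0.008,-0.001,-0.005,0,0,0,0],[-0.012,-0.001,-0.006,0,0,0,0],[-0.016,-0.001,-0.0065,0,0,0,0],[-0.020,-0.001,-0.007,0,0,0,0],[-0.024,-0.001,-0.0074,0,0,0,0],[-0.028,-0.001,-0.0075,0,0,0,0],[-0.032,-0.001,-0.0074,0,0,0,0]]]'
python3 - <<'E'
from h import *
import cv2
print(box())
for q in np.arange(1.05,.45,-.05): print(round(q,2),lid(q))
s=manip.camera("side")
cv2.imwrite("pics/g4.png",cv2.resize(s[140:240,285:385],(500,500),interpolation=cv2.INTER_CUBIC))
E
```

```text
clock: 10.32
position: [0.5495, 0.1492, 0.123]
ee_rot: [0.981, -0.169, 0.098, 0.017]
ft_force: [0.2, -0.1, -0.3]
grip_width: 0.002
('bx 0.0337 by 0.0004 z 0.1230', array([ 0.2, -0.1, -0.3]))
1.05 [ 0.0018  0.0004 -0.0001]
1.0 [-0.0022  0.0004  0.0002]
0.95 [-0.0062  0.0004  0.0006]
0.9 [-0.0102  0.0004  0.0012]
0.85 [-0.0141  0.0004  0.002 ]
0.8 [-0.018   0.0005  0.0031]
0.75 [-0.0218  0.0005  0.0043]
0.7 [-0.0256  0.0005  0.0057]
0.65 [-0.0293  0.0005  0.0073]
0.6 [-0.0329  0.0005  0.009 ]
0.55 [-0.0364  0.0005  0.011 ]
0.5 [-0.0398  0.0005  0.0131]
0.45 [-0.0431  0.0005  0.0154]
```

View pics/g4.png

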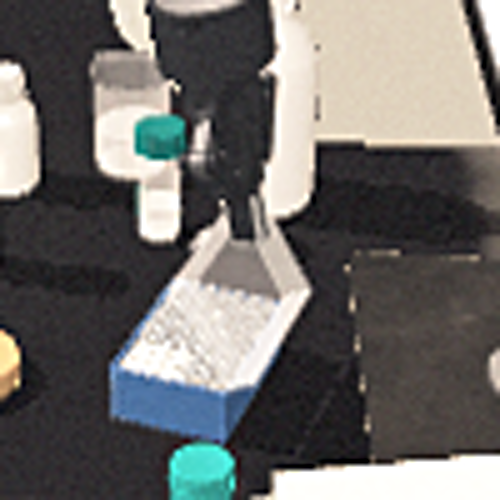

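```bash
python3 - <<'E'
from h import *
for q in np.arange(1.05,.55,-.05): print(round(q,2),lid(q,.073,.001))
E
```

```text
1.05 [0.0027 0.0005 0.004 ]
1.0 [-0.0011  0.0005  0.0042]
0.95 [-0.0049  0.0005  0.0046]
0.9 [-0.0087  0.0005  0.0052]
0.85 [-0.0124  0.0005  0.0059]
0.8 [-0.0161  0.0005  0.0069]
0.75 [-0.0197  0.0005  0.008 ]
0.7 [-0.0233  0.0005  0.0094]
0.65 [-0.0268  0.0005  0.0109]
0.6 [-0.0302  0.0005  0.0125]
```

```bash
python3 -m handwheel '[[[-0.001,0,0.003,0,0,0,0],[-0.005,0,0.0045,0,0,0,0],[-0.009,0,0.005,0,0,0,0],[-0.0125,0,0.006,0,0,0,0],[-0.016,0,0.007,0,0,0,0],[-0.0197,0,0.008,0,0,0,0],[-0.0233,0,0.0094,0,0,0,0],[-0.0268,0,0.011,0,0,0,0]]]'
python3 - <<'E'
from h import *
import cv2
print(box())
for q in np.arange(.65,.2,-.05): print(round(q,2),lid(q,.073,.001))
s=manip.camera("side")
cv2.imwrite("pics/g5.png",cv2.resize(s[140:240,285:385],(500,500),interpolation=cv2.INTER_CUBIC))
E
```

```text
clock: 11.38
position: [0.5268, 0.1572, 0.1068]
ee_rot: [0.981, -0.169, 0.098, 0.017]
ft_force: [0.5, -0.6, -0.2]
grip_width: 0.0
('bx 0.0096 by 0.0005 z 0.1068', array([ 0.5, -0.6, -0.2]))
0.65 [-0.0006  0.0005 -0.0002]
0.6 [-0.004   0.0005  0.0015]
0.55 [-0.0074  0.0005  0.0033]
0.5 [-0.0106  0.0005  0.0053]
0.45 [-0.0137  0.0005  0.0075]
0.4 [-0.0168  0.0005  0.0098]
0.35 [-0.0197  0.0005  0.0123]
0.3 [-0.0224  0.0005  0.0149]
0.25 [-0.0251  0.0005  0.0176]
```

View pics/g5.png

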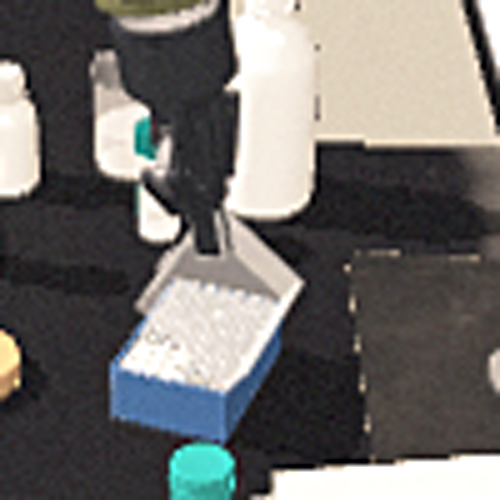

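The box is still in place and the lid is more than halfway down. I'll continue, with the motion now mostly downward.

```bash
python3 -m handwheel '[[[-0.004,0,0.0015,0,0,0,0],[-0.0074,0,0.0033,0,0,0,0],[-0.0106,0,0.0053,0,0,0,0],[-0.0137,0,0.0075,0,0,0,0],[-0.0168,0,0.0098,0,0,0,0],[-0.0197,0,0.0123,0,0,0,0],[-0.0224,0,0.0149,0,0,0,0],[-0.025,0,0.0176,0,0,0,0]]]'
python3 - <<'E'
from h import *
import cv2
print(box())
for q in np.arange(.25,-.051,-.05): print(round(q,2),lid(q,.073,.001))
s=manip.camera("side")
cv2.imwrite("pics/g6.png",cv2.resize(s[140:240,285:385],(500,500),interpolation=cv2.INTER_CUBIC))
E
```

```text
clock: 12.42
position: [0.5071, 0.1642, 0.0846]
ee_rot: [0.981, -0.169, 0.098, 0.017]
ft_force: [-0.5, 0.2, 1.1]
grip_width: -0.001
('bx -0.0113 by 0.0005 z 0.0846', array([-0.5,  0.2,  1.1]))
0.25 [-0.0002  0.0005 -0.0001]
0.2 [-0.0027  0.0005  0.0028]
0.15 [-0.005   0.0005  0.0058]
0.1 [-0.0072  0.0005  0.0089]
0.05 [-0.0093  0.0005  0.0121]
0.0 [-0.0111  0.0005  0.0154]
-0.05 [-0.0129  0.0005  0.0189]
```

View pics/g6.png

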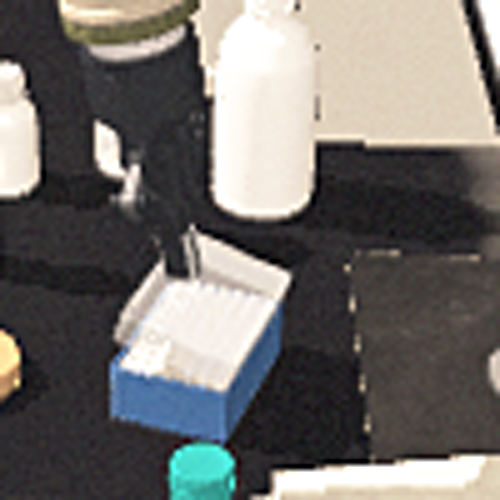

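```bash
python3 -m handwheel '[[[-0.0015,0,0.0014,0,0,0,0],[-0.0027,0,0.0028,0,0,0,0],[-0.004,0,0.0043,0,0,0,0],[-0.005,0,0.0058,0,0,0,0],[-0.006,0,0.0073,0,0,0,0],[-0.0072,0,0.0089,0,0,0,0],[-0.0083,0,0.0105,0,0,0,0],[-0.0093,0,0.0121,0,0,0,0]]]'
python3 -m handwheel '[[[-0.0008,0,0.0015,0,0,0,0],[-0.0015,0,0.003,0,0,0,0]]]'
python3 -m handwheel '[[[-0.0002,0,0.001,0,0,0,0]]]'
python3 - <<'E'
from h import *
import cv2
print(box())
s=manip.camera("side")
cv2.imwrite("pics/g7.png",cv2.resize(s[140:240,285:385],(500,500),interpolation=cv2.INTER_CUBIC))
E
```

```text
clock: 13.48
position: [0.5009, 0.1665, 0.071]
ee_rot: [0.981, -0.169, 0.098, 0.017]
ft_force: [-0.6, 1.0, 1.7]
grip_width: 0.002
clock: 13.72
position: [0.5001, 0.1667, 0.0678]
ee_rot: [0.981, -0.169, 0.098, 0.017]
ft_force: [-0.7, 0.3, 6.3]
grip_width: -0.003
clock: 13.85
position: [0.5002, 0.1668, 0.0674]
ee_rot: [0.981, -0.169, 0.098, 0.017]
ft_force: [-7.0, -0.8, 15.3]
grip_width: -0.0
('bx -0.0186 by 0.0006 z 0.0674', array([-7. , -0.8, 15.3]))
```

View pics/g7.png

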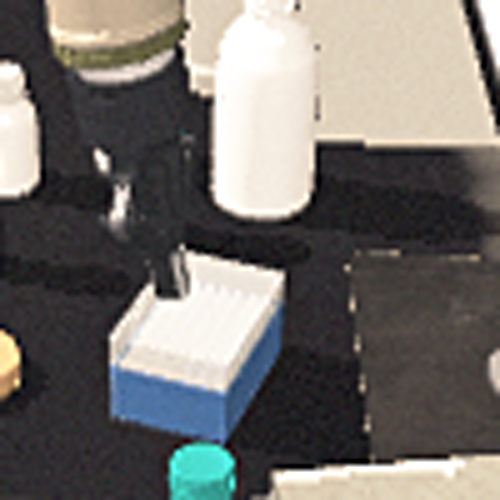

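The force reached 15 N against the stop at lid-top height 0.065, so the lid is shut. I'll lift straight up and verify.

```bash
python3 -m handwheel '[[[0.0005,0,-0.002,0,0,0,0],[0.001,0,-0.005,0,0,0,0],[0.004,0,-0.02,0,0,0,0],[0.01,0,-0.05,0,0,0,0],[0.02,0,-0.1,0,0,0,0],[0.01,0,-0.15,0,0,0,0],[-0.03,0.03,-0.18,0,0,0,0],[-0.09,0.07,-0.2,0,0,0,0]]]'
python3 -m handwheel '[[[-0.02,0.05,-0.01,0,0,-0.1,0],[-0.04,0.1,-0.02,0,0,-0.2,0],[-0.06,0.15,-0.02,0,0,-0.3,0],[-0.07,0.2,-0.02,0,0,-0.4,0],[-0.07,0.25,-0.02,0,0,-0.4,0],[-0.07,0.30,-0.02,0,0,-0.4,0],[-0.07,0.30,-0.02,0,0,-0.4,0]]]'
python3 - <<'E'
from h import *
import cv2
t=manip.camera("top");s=manip.camera("side")
cv2.imwrite("pics/z_t.png",t);cv2.imwrite("pics/z_s.png",s)
a=cv2.resize(t[95:275,175:355],(400,400),interpolation=cv2.INTER_CUBIC);b=cv2.resize(s[140:320,260:440],(400,400),interpolation=cv2.INTER_CUBIC)
cv2.imwrite("pics/z.png",np.hstack([a,b]));print(manip.get_obs()['position'])
E
```

```text
clock: 14.9
position: [0.3673, 0.1467, 0.2462]
ee_rot: [0.98, -0.169, 0.099, 0.016]
ft_force: [-0.4, -0.1, 0.5]
grip_width: -0.0
clock: 15.78
position: [0.2745, -0.0014, 0.1632]
ee_rot: [0.999, 0.015, 0.033, -0.02]
ft_force: [0.0, 2.5, 0.1]
grip_width: 0.004
[0.27495039 0.00227651 0.16347301]
```

View pics/z.png

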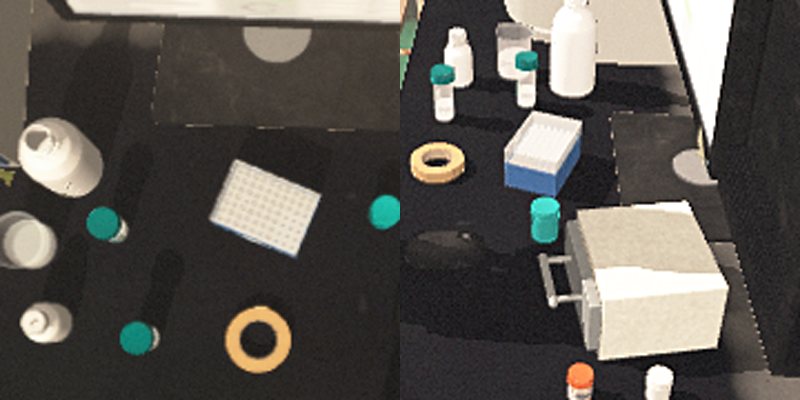

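View pics/z_t.png

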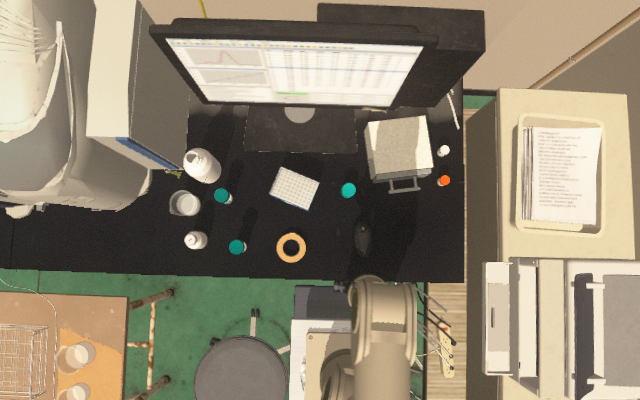

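Both are shut and the bystanders look unmoved. I'll check the handle and box numerically against the start pictures.

```bash
python3 - <<'E'
from h import *
import cv2
np.set_printoptions(precision=4,suppress=True)
t=cv2.imread("pics/z_t.png");t0=cv2.imread("pics/top0.png");s=cv2.imread("pics/z_s.png")
def blue(i):
    h=cv2.cvtColor(i,cv2.COLOR_BGR2HSV);return cv2.inRange(h[135:225,255:345],(95,90,50),(125,255,255))
for i in(t0,t):
    ys,xs=np.nonzero(blue(i));k=ys.argmax();print("blue lowest",xs[k]+255,ys[k]+135,"leftmost",xs.min()+255)
for n,(a,b,c,d) in dict(tape=(225,272,270,312),turq=(178,202,335,362),tube_a=(185,208,210,235),tube_b=(236,258,225,250)).items():
    r=[]
    for i in(t0,t):
        h=cv2.cvtColor(i,cv2.COLOR_BGR2HSV)[a:b,c:d];m=cv2.moments(((h[...,1]>90)&(h[...,2]>60)).astype(np.uint8));r.append((round(m['m10']/m['m00']+c,1),round(m['m01']/m['m00']+a,1)))
    print(n,r)
d=cv2.resize(t[105:205,355:455],(600,600),interpolation=cv2.INTER_CUBIC);cv2.imwrite("pics/y.png",d)
o=manip.get_obs();print(o['ft_force'],o['position'],o['joint_velocities'].round(3))
E
```

```text
blue lowest 305 209 leftmost 270
blue lowest 302 208 leftmost 273
tape [(290.5, 247.3), (290.5, 247.3)]
turq [(347.9, 189.9), (347.9, 189.9)]
tube_a [(220.8, 195.1), (220.9, 195.1)]
tube_b [(235.9, 246.7), (235.9, 246.7)]
[-0.1608  0.7836  1.1854] [0.275  0.0023 0.1635] [-0.128  0.003 -0.074 -0.037  0.053  0.013 -0.099]
```

View pics/y.png

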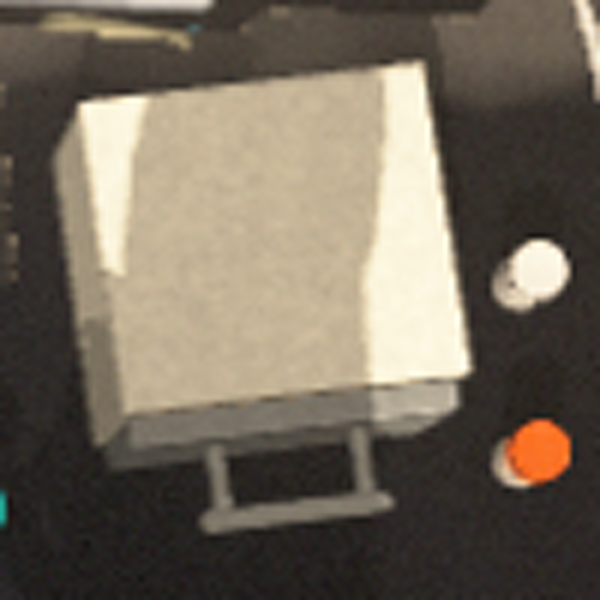

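```bash
python3 - <<'E'
from h import *
import cv2
np.set_printoptions(precision=4,suppress=True)
f=lambda u,v:(355+u/6-.42,105+v/6-.42)
hd=(onz("top",*f(207,518),.066)+onz("top",*f(390,500),.066))/2
bl,br,fr,fl=[onz("top",*f(*p),.1) for p in((80,103),(425,62),(470,372),(128,415))]
print("corners",bl,br,fr,fl);o=(bl+br+fr+fl)/4;x=(bl+br-fl-fr)[:2];x/=np.linalg.norm(x);print("handle",hd,"open by",(o-hd)[:2]@x-.115)
a=cv2.imread("pics/side0.png")[190:235,300:350];b=cv2.imread("pics/z_s.png")[190:235,300:350]
for i in(a,b):
    h=cv2.cvtColor(i,cv2.COLOR_BGR2HSV);m=cv2.inRange(h,(95,100,50),(125,255,255));ys,xs=np.nonzero(m)
    # lower outline
    print([(c+300,ys[xs==c].max()+190) for c in range(xs.min(),xs.max()+1,4) if (xs==c).any()])
cv2.imwrite("pics/x.png",np.hstack([cv2.resize(i,(400,360),interpolation=cv2.INTER_CUBIC) for i in(a,b)]))
E
```

```text
corners [ 0.7012 -0.0375  0.1   ] [ 0.7265 -0.1969  0.1   ] [ 0.5822 -0.2173  0.1   ] [ 0.5574 -0.0614  0.1   ]
handle [ 0.5215 -0.1464  0.066 ] open by 0.006633421874557455
[(307, np.int64(215)), (311, np.int64(223)), (315, np.int64(224)), (319, np.int64(226)), (323, np.int64(226)), (327, np.int64(228)), (331, np.int64(225))]
[(307, np.int64(222)), (311, np.int64(223)), (315, np.int64(224)), (319, np.int64(225)), (323, np.int64(227)), (327, np.int64(228)), (331, np.int64(225)), (335, np.int64(218)), (339, np.int64(212))]
```

View pics/x.png

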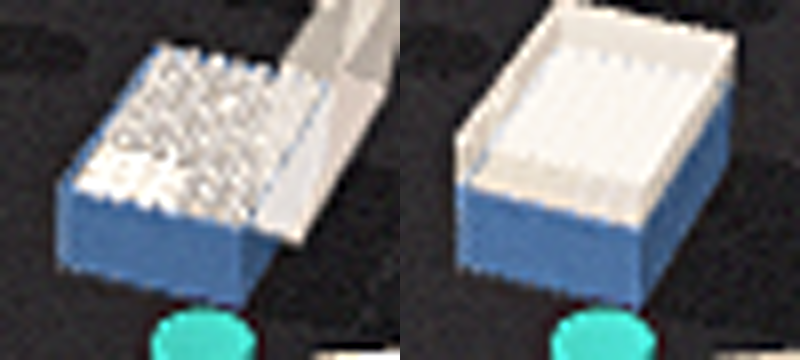

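The visible white body measures 146 mm deep, so the 15 mm grey front makes up the rest of the 160 mm. The true origin is therefore about 7 mm nearer the handle, which puts the opening at about 0. The 25 N stop agrees. The box's lower outline is unchanged within 1 px. I'll settle the arm and hand in.

```bash
python3 -m handwheel '[[[0,0,0,0,0,0,0],[0,0,0,0,0,0,0],[0,0,0,0,0,0,0],[0,0,0,0,0,0,0]]]'
python3 - <<'E'
from workcell import manip
o=manip.get_obs();print(o['joint_velocities'].round(3),o['ft_force'].round(1));print(manip.hand_in())
E
```

```text
clock: 16.38
position: [0.2754, 0.0053, 0.1634]
ee_rot: [0.999, 0.027, 0.032, -0.013]
ft_force: [-0.4, 0.6, -0.4]
grip_width: -0.001
[ 0.012 -0.     0.007  0.    -0.001  0.001  0.002] [-0.4  0.6 -0.4]
the job is handed in; nothing more can be done
None
```

The drawer is fully home and the tip box lid is shut, both pushed with the closed fingertips. I handed the job in at 16.4 s with the arm clear of everything.

- **Drawer:** I pushed the middle of the handle until it stopped, at about 25 N with no further movement. My first reading from the last picture said it was still 6.6 mm open. That came from taking the white body alone as the full 160 mm depth. With the 15 mm grey front counted in, the opening is about 0 to 1 mm.
- **Lid:** I pushed it over from behind, then down from above, until it stopped at about 15 N. The lid top was then about 65 mm up, against 66 mm expected for shut.
- **Everything else:** The box's lower outline in the side view is unchanged to within 1 px. The tape, turquoise jar and both green-capped tubes are unchanged to 0.1 px. The two bottles, beaker and mouse I compared only by eye, and they look unmoved.
- **Not confirmed:** The orange jar in the drawer was upright in the last clear view, before the push. It can't be seen now that the drawer is shut. I pushed at about 40 mm/s or less, so I expect it is still standing.

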